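Snap the lid onto a sloping stock tub

ROBOT

A 6-joint arm with a two-finger parallel gripper is mounted at the origin on the work surface. World frame = base frame: x ahead of the robot, y to its left, z up, the work surface at z = 0. Lengths are in m, angles in rad, forces in N, time in s.
With the tool pointing down it reaches from about 0.325 to 0.925 m from the base axis. Payload 3.1 kg.
Tool frame: the origin (TCP) lies at the very end of the fingers, on their centre line; the grasp point (between the pads) lies 19 mm behind it; z points along the fingers, y is the line along which they close (so a half turn about z gives the same grasp; the last joint's range is limited). The gripper opens to 85 mm and grips with 20 to 120 N. Pads are 22 mm wide; open, the fingers measure 114 mm over their backs; the gripper's body (76 mm by 85 mm) begins 54 mm behind the grasp point. The pads swing forward as they close: fully open they stand 13 mm farther back than shut.
Start: joints at [-1.281, 0.217, 1.613, -0, 1.311, -0.112], TCP at [0.244, -0.575, 0.231] pointing down, gripper open.
Joint ranges: [-2.75, 2.75], [-0.78, 2.1], [0.31, 2.55], [-1.13, 4.27], [0.13, 2.63], [-2.58, 2.58]. Speed limits (rad/s): [2.79, 2.79, 3.14, 3.14, 3.14, 3.14].

INTERFACE

Orientations are given as a rotation vector (axis times angle).
In Python, from plant import * gives the robot as it stands.
- The arm moves only by the tool step_arm, never from a script. Its argument "series" is a list of rows, each a list of 6 numbers: the shift along the tool's x, y, z in cm, then the turn, a rotation vector about the tool's x, y, z in degrees. A call has 1 to 10 rows; each row is the pose to reach, as a shift and turn from the pose commanded when the call began, along the tool's axes at that moment; what a row does not reach only later rows make up. A row lasts 1/12 s, in which the tool goes at most 41.7 mm and 7.16 degrees, less where a joint would pass 70% of its speed; a pose out of reach is approached as far as the arm can. A call with a gripper value outside its range is refused whole. "gripper" is the gripper command: -1 is fully open, 1 is shut, values between are in proportion, set as the call begins (left out, the last holds). The fingers move at their own pace and stop on an object; the grip force is fixed at half the most. Time passes only in rows, so rows that repeat a pose let the fingers close. It gives the time, the measured TCP pose, the force, the opening and the grip force at its end, in the units of the state.
- observe(): the state, without advancing time (a new reading comes with each control period).
- camera(name): name is "scene" or "top" or "wrist"; returns a dict with "color" (420x560x3 uint8, red, green, blue), "z_map" (420x560 float32, m along the optical axis (not along the pixel's ray), 0 where there is no reading), "camera_matrix" (3x3 intrinsics, pixels), "pose" (4x4, takes a point from camera to world coordinates). Camera axes: x right, y down, z forward; pixel columns grow to the right and rows downward; lengths in m; the calibration is good to about 2 mm. A picture is of the moment at which its call begins.
- hand_in(): hands the job in; it is judged then, once.
Trained networks look in a picture, given as the dict that the camera call returned (one of the last four; its "shot" number tells which), for a name from the list of things; names that differ only in an ending like _2 or _b are one class to them, and where a whole thing is asked for, a point or a joint stands for the part that bears it (a point fixed in the world has none). Each returns a list of dicts, best first, with "confidence" (0 to 1); they miss things now and then, are a little off and sometimes report something else, mostly with a low value. They report only what shows in the picture. A call takes as long as a camera call. They do not tell look-alikes from the thing itself.
- recognise(picture, target): "xy" ([column, row] in pixels, amid what is visible of it).
- place_of(picture, target): "xy" ([column, row] in pixels: a listed point, or the origin of a listed thing).
The state is a dict: "time": time; "qpos": joint angles; "dq": joint speeds; "joint_torque": joint torques, N m; "tool_pos": TCP position; "ee_rot": TCP orientation; "wrist_force": force on the tool from outside, world axes, zero at the start; "ft_torque": the same for the moment, N m; "width": opening from 0.0 (shut) to 1.0 (fully open); "grip_force": force on a finger pad.
Only numpy, scipy, OpenCV 4.12 (cv2) and the standard library are available. Lean on these libraries where they do the work, as an engineer would, in place of code of your own. Each camera call takes 0.05 s, during which the arm holds its last target. There are 200 camera calls.

TASK

Put the large lid on the grey stock tub that leans in its sloping stand, and press it down square to the tub until it is fully home at both ends and both spring clips have snapped shut over it. Be firm but do not force or drop it, leave the lid released, and leave the small lid, the black box and the yellow packet where they are.

Things in the scene. Friction and masses are not known exactly. Their poses are not given: they have to be found in the camera images.
- lid: Large white plastic lid, loose, flat on the counter with its handle up; 0.18-0.3 kg. Plate 122 (x) x 192 (y) x 6 mm. Origin: centre of the plate's underside, z out of the handle side. Under it a hollow skirt 107 x 177 mm down to z = -18, then tapering to 97 x 167 mm at its lower edge, z = -32. Turned half round about z it fits as well.
- lid_bar (a point): Middle of the top of the lid's straight grip bar, which stands in the centre of the plate: 16 mm wide (lid x), 64 mm long (lid y), from z = 6 to z = 36 mm of the lid.
- lid_end_a (a point): Point on the top face of the large lid (z = 6 mm) 66 mm from its centre towards the lid's +y end: a good place to press that end.
- lid_end_b (a point): The same at the lid's -y end.
- stand: Pale metal stand, fixed on the counter, carrying the open grey stock tub; plate 180 (x) x 190 (y) x 10 mm, origin: centre of its underside, z up. The tub's mouth leans 28 deg from vertical to the stand's -x side. The tub's height is set by hand and not measured: the mouth's centre lies at (-30, 0, 122) mm, shifted by -10 to +10 mm along the mouth's normal; it stays put when pressed.
- tub_mid (a point): Mid-range place of the centre of the tub's mouth (rim plane), on the stand: the real mouth is up to 10 mm above or below it, along the mouth's normal. Mouth 110 mm up the slope x 180 mm level (stand y), walls 4 mm thick; stock inside stays 42 mm below the rim. Lid home: plate flat on the rim, lid y along stand y (either way round), centred in the mouth.
- clip_a (a joint): Spring clip at the tub's +y end, rad: 0 shut (or no lid), up to 0.1 pushed outward. Clip 42 mm wide; its sloping nose runs from 92 mm out from the tub's centre (9 mm over the rim) to 100 mm out (27 mm over it). A lid laid on loosely rests on both noses, plate about 19 mm over the rim, skirt 13 mm in the mouth, and stays there when let go.
- clip_b (a joint): The same at the tub's -y end. Pressing that end of the lid square to the mouth with some 7 to 15 N (it differs each time) pushes the nose outward until the plate meets the rim, where it stops hard and the clip springs back over the plate's edge. More than 70 N between lid and tub breaks it.
- pin_a (a joint): Small sprung feeler pin in the tub's upper long wall, 70 mm from the middle towards +y, m: 0 when it stands 5 mm proud of the rim, about 0.005 when the lid's plate lies home on the rim; about 0.003 when only this end is home. Very soft (under 0.5 N).
- pin_b (a joint): The same, 70 mm towards -y.
- small_lid: Bystander: a smaller white lid of the same make, 72 x 100 mm, 51 mm high, belonging to another tub. Origin: centre of its plate's underside.
- watch_box: Bystander: black plastic box 88 x 88 x 62 mm. Origin: centre of its underside.
- packet: Bystander: flat yellow packet 110 x 150 x 30 mm. Origin: centre of its underside.
Not all that is in view belongs to the job. What is shaped like the lid but blue, brown or purple is not meant.

How it is judged:
By the outcome, as a careful person would: the job done as asked, in the order asked, and still so for the second after the job is handed in, with the robot touching nothing.
It also fails if it takes over 51 s, if anything falls off the work surface, if the arm or the gripper's body presses on something with over 40 N, if the wrist force passes 120 N, or if a joint passes its speed limit or range.

## Working session

There is one attempt and no reset: what is moved stays moved. The work goes in short steps, Python scripts to look and compute and a tool call to move; the robot and the scene stay as the last step left them, time stands still between calls to the robot, and variables do not carry over. Pictures are saved under pics/ and viewed, at most 10 in all, crops included, and the job is handed in when it is done.

Besides the shell and the picture viewer there is one more tool, called after ">>>" as name(argument=value, ...) on one line, values as JSON. step_arm: Moves the arm, as the interface text tells. Its arguments: {"type":"object","properties":{"series":{"type":"array","items":{"type":"array","items":{"type":"number"}}},"gripper":{"type":"number"}},"required":["series"]}

```bash
mkdir -p pics; ls; cat > h.py <<'E'
from plant import *
import numpy as np, cv2
from scipy.spatial.transform import Rotation as R
def save(c,n): cv2.imwrite(f'pics/{n}.png',c['color'][:,:,::-1])
def cloud(c):
    z=c['z_map'];K=c['camera_matrix'];v,u=np.mgrid[:z.shape[0],:z.shape[1]]
    p=np.stack([(u-K[0,2])/K[0,0]*z,(v-K[1,2])/K[1,1]*z,z],-1)
    return p@c['pose'][:3,:3].T+c['pose'][:3,3]
E
python3 - <<'E'
from h import *
o=observe();print(o)
ims=[]
for n in ['scene','top']:
    c=camera(n);ims.append(c['color'][:,:,::-1]);P=cloud(c);np.savez(f'{n}.npz',P=P,color=c['color'])
    save(c,n)
    print(n,c['pose'].round(3).tolist(),c['camera_matrix'].round(1).tolist())
    for t in ['lid','lid_bar','lid_end_a','stand','tub_mid','clip_a','small_lid','watch_box','packet']:
        for r in place_of(c,t)[:4]:
            u,v=np.round(r['xy']).astype(int); print(t,round(r['confidence'],2),u,v,P[np.clip(v,0,419),np.clip(u,0,559)].round(3))
E
```

```text
pics
{'time': 0.0, 'qpos': array([-1.28119497e+00,  2.17775755e-01,  1.61493687e+00,  8.65544526e-06,
        1.31127824e+00, -1.12172798e-01]), 'dq': array([-0.00038538, -0.00051628,  0.0006437 , -0.00011207, -0.00079977,
        0.00154383]), 'joint_torque': array([-9.20733373e-05, -3.96844769e+01, -3.03851473e+01, -1.47547689e-04,
        9.68112960e-03, -9.40953981e-06]), 'tool_pos': array([ 0.24421236, -0.57443063,  0.22995343]), 'ee_rot': array([-3.07607430e+00, -6.26388910e-01,  3.20429315e-04]), 'wrist_force': array([ 0.3187005 ,  0.27887867, -0.40966957]), 'ft_torque': array([ 0.01844213,  0.02273059, -0.02117724]), 'grip_force': 0.0, 'width': 0.9993545915375402}
scene [[0.865, 0.412, -0.285, 0.902], [0.501, -0.726, 0.471, -0.505], [-0.013, -0.55, -0.835, 1.193], [0.0, 0.0, 0.0, 1.0]] [[523.1, 0.0, 274.2], [0.0, 523.1, 208.6], [0.0, 0.0, 1.0]]
lid 0.85 291 195 [0.526 0.205 0.04 ]
lid 0.8 100 308 [ 0.308 -0.306  0.071]
lid 0.79 353 146 [0.601 0.432 0.052]
lid 0.58 232 139 [0.281 0.295 0.039]
lid_bar 0.86 287 188 [0.516 0.201 0.071]
lid_bar 0.86 352 134 [0.584 0.457 0.069]
lid_bar 0.84 238 127 [0.288 0.32  0.07 ]
lid_bar 0.75 97 298 [ 0.285 -0.29   0.069]
lid_end_a 0.92 349 122 [0.547 0.521 0.039]
lid_end_a 0.91 293 174 [0.498 0.268 0.043]
lid_end_a 0.9 84 287 [ 0.221 -0.277  0.037]
lid_end_a 0.8 347 160 [0.605 0.388 0.04 ]
stand 0.67 218 340 [ 0.593 -0.241  0.098]
stand 0.19 282 397 [ 0.763 -0.261  0.03 ]
tub_mid 0.64 196 321 [ 0.523 -0.225  0.084]Traceback (most recent call last):
  File "<stdin>", line 9, in <module>
ValueError: it knows: lid, lid_bar, lid_end, packet, small_lid, stand, tub_mid, watch_box
```

```bash
python3 - <<'E'
from h import *
for n in ['top']:
    c=camera(n);P=cloud(c);np.savez(f'{n}.npz',P=P,color=c['color'])
    save(c,n)
    print(n,c['pose'].round(3).tolist(),c['camera_matrix'].round(1).tolist())
    for t in ['lid','lid_bar','lid_end','stand','tub_mid','small_lid','watch_box','packet']:
        for r in place_of(c,t)[:6]:
            u,v=np.round(r['xy']).astype(int); print(t,round(r['confidence'],2),u,v,P[np.clip(v,0,419),np.clip(u,0,559)].round(3))
E
```

```text
top [[-0.029, -0.997, 0.069, 0.458], [-1.0, 0.029, 0.002, 0.064], [-0.004, -0.069, -0.998, 1.212], [0.0, 0.0, 0.0, 1.0]] [[439.5, 0.0, 278.4], [0.0, 439.5, 206.2], [0.0, 0.0, 1.0]]
lid 0.81 414 303 [ 0.276 -0.278  0.054]
lid 0.72 224 217 [0.513 0.209 0.071]
lid 0.69 134 196 [0.576 0.446 0.061]
lid 0.59 187 305 [0.287 0.313 0.049]
lid_bar 0.88 224 215 [0.519 0.209 0.067]
lid_bar 0.64 422 303 [ 0.278 -0.294  0.07 ]
lid_bar 0.6 128 194 [0.581 0.46  0.067]
lid_bar 0.56 186 305 [0.287 0.316 0.048]
lid_end 0.91 410 324 [ 0.219 -0.27   0.036]
lid_end 0.89 204 218 [0.513 0.266 0.041]
lid_end 0.83 424 277 [ 0.341 -0.312  0.041]
lid_end 0.77 212 312 [0.265 0.25  0.039]
lid_end 0.69 163 301 [0.297 0.379 0.037]
lid_end 0.62 251 216 [0.515 0.141 0.04 ]
stand 0.88 380 195 [ 0.552 -0.182  0.142]
stand 0.6 390 128 [ 0.744 -0.244  0.03 ]
tub_mid 0.78 402 195 [ 0.556 -0.253  0.082]
tub_mid 0.74 202 222 [0.503 0.272 0.041]
small_lid 0.69 302 119 [ 0.771 -0.003  0.053]
watch_box 0.55 214 136 [0.729 0.232 0.063]
packet 0.92 390 131 [ 0.737 -0.244  0.029]
packet 0.54 216 132 [0.74  0.226 0.063]
```

View pics/scene.png

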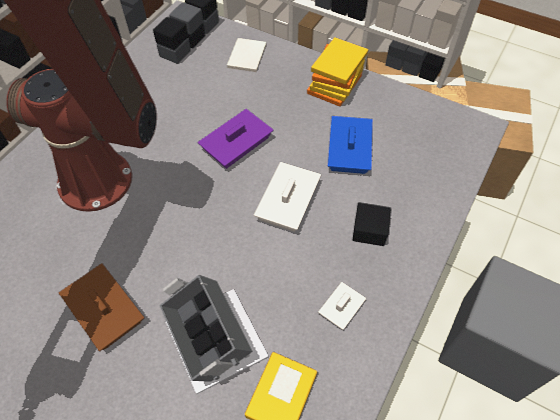

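View pics/top.png

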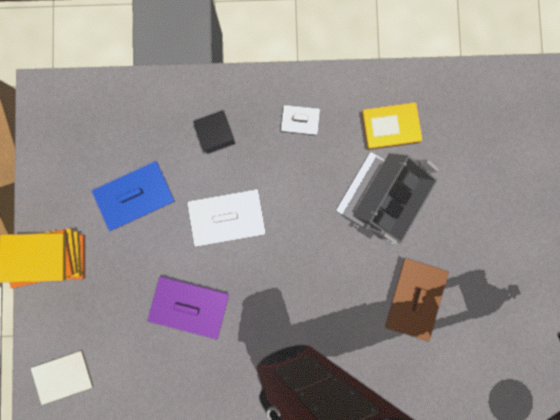

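The scene shows these candidates for the large lid in the top view: white (226,217), blue (133,196), purple (188,307), brown (417,300), the small white lid (301,119), and a cream sheet (60,377). I choose the white one with a bar at (226,217). The tub is at (392,195), with its clips near (432,167) and (355,235).

```bash
python3 - <<'E'
from h import *
out=[]
for n in ['top','scene']:
    d=np.load(n+'.npz');P=d['P'];col=d['color'].astype(int)
    x,y,z=P[...,0],P[...,1],P[...,2]
    m=(np.abs(x-.515)<.12)&(np.abs(y-.207)<.15)&(col.min(-1)>120)&(z>.025)
    pl=m&(z<.05)
    r=cv2.minAreaRect((P[pl][:,:2]*1000).astype(np.float32)); print(n,'lid',r,np.median(z[pl]),pl.sum(),'bar z',np.percentile(z[m],[99]))
    b=m&(z>.06); rb=cv2.minAreaRect((P[b][:,:2]*1000).astype(np.float32));print('bar',rb,b.sum())
    s=(np.abs(x-.57)<.16)&(np.abs(y+.2)<.16)&(z>.006)&(z<.016)&(col.min(-1)>110)
    r=cv2.minAreaRect((P[s][:,:2]*1000).astype(np.float32)); print('stand',r,s.sum())
    out.append((P,col))
t=out[0][1].astype(np.uint8); a=cv2.resize(t[170:260,170:280],None,fx=3,fy=3)
b=cv2.resize(t[135:255,330:450],None,fx=4,fy=4)
b=b[:480];H=np.zeros((480,330+480,3),np.uint8);H[:270,:330]=a;H[:,330:]=b
H=cv2.resize(H,(800,474));cv2.imwrite('pics/crop.png',H[:,:,::-1])
E
```

```text
top lid ((512.920654296875, 208.26705932617188), (122.49365234375, 192.44305419921875), 8.373461723327637) 0.03913117266969013 3093 bar z [1.21247304]
bar ((497.385009765625, 148.318359375), (182.41912841796875, 35.23684310913086), 76.00183868408203) 939
stand ((592.2816162109375, -203.46597290039062), (362.2552795410156, 275.5825500488281), 20.12627601623535) 1063
scene lid ((516.3748779296875, 207.2549591064453), (123.50016784667969, 197.17520141601562), 7.76694393157959) 0.038570916033506375 2493 bar z [0.07035379]
bar ((517.3382568359375, 206.89085388183594), (16.145713806152344, 66.90169525146484), 8.91507625579834) 122
stand ((568.9358520507812, -198.69639587402344), (313.6667175292969, 317.6260986328125), 89.88520812988281) 1498
```

View pics/crop.png

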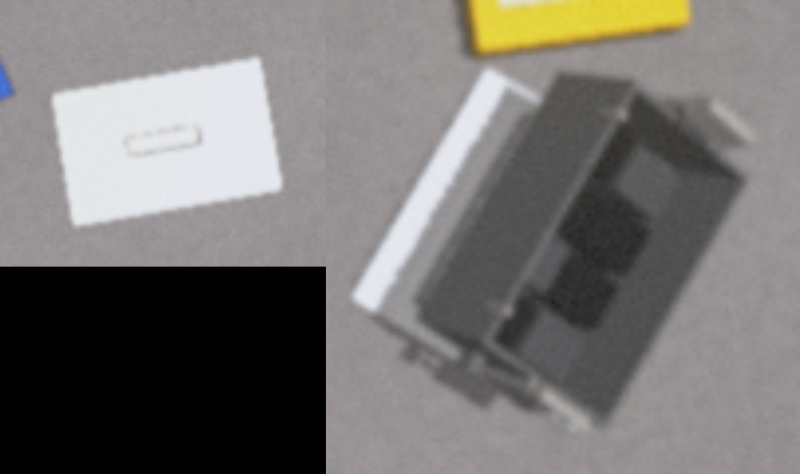

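The crop confirms the white lid with a straight bar (middle of the left crop). It also shows the tub, whose upper wall carries the pins at (620,112) and (505,312) in the crop. Next I need the wrist camera's offset and a rough tub pose.

```bash
cat >> h.py <<'E'
def tool(): 
    o=observe();T=np.eye(4);T[:3,:3]=R.from_rotvec(o['ee_rot']).as_matrix();T[:3,3]=o['tool_pos'];return T
def go(pos,Rm):
    T=tool();d=T[:3,:3].T@(np.array(pos)-T[:3,3])*100
    r=R.from_matrix(T[:3,:3].T@Rm).as_rotvec(degrees=True)
    print('move cm',d.round(2),'deg',r.round(2),'rows',np.linalg.norm(d)/4.17,np.linalg.norm(r)/7.16)
def frame(xyaw,n):  # tool frame: z=-n, x near heading xyaw(deg)
    z=-np.array(n)/np.linalg.norm(n);h=np.radians(xyaw);x=np.array([np.cos(h),np.sin(h),0]);x-=z*(x@z);x/=np.linalg.norm(x)
    return np.stack([x,np.cross(z,x),z],1)
def Rs(yaw): return R.from_euler('z',yaw,degrees=True).as_matrix()
def mouth(sx,sy,yaw): # nominal mouth centre and normal
    n=Rs(yaw)@np.array([-np.sin(np.radians(28)),0,np.cos(np.radians(28))])
    return np.array([sx,sy,0])+Rs(yaw)@np.array([-.03,0,.122]),n
E
python3 - <<'E'
from h import *
c=camera('wrist');print('cam in tool',(np.linalg.inv(tool())@c['pose']).round(3).tolist(),c['camera_matrix'].round(0).tolist())
A=[];b=[]
for n in ['top','scene']:
    c=camera(n)
    r=place_of(c,'tub_mid')[0];K=c['camera_matrix']
    d=np.linalg.inv(K)@np.array([*r['xy'],1]);d=c['pose'][:3,:3]@d;d/=np.linalg.norm(d);Q=np.eye(3)-np.outer(d,d);A.append(Q);b.append(Q@c['pose'][:3,3])
    print(r)
p=np.linalg.solve(sum(A),sum(b));print('tub_mid',p)
s=p-Rs(60)@np.array([-.03,0,.122]);print(s)
m,n=mouth(s[0],s[1],60);print(m,n)
go(p+n*.20,frame(150,n))
# pale strip
P=np.load('top.npz')['P'];col=np.load('top.npz')['color'].astype(int)
k=(np.abs(P[...,0]-.6)<.15)&(np.abs(P[...,1]+.15)<.15)&(np.abs(P[...,2]-.01)<.008)&(col.min(-1)>180)
print(k.sum(),cv2.minAreaRect((P[k][:,:2]*1000).astype(np.float32)))
E
```

```text
cam in tool [[0.0, -0.955, -0.297, 0.075], [1.0, 0.001, -0.001, -0.0], [0.001, -0.297, 0.955, -0.143], [0.0, 0.0, 0.0, 1.0]] [[328.0, 0.0, 274.0], [0.0, 328.0, 214.0], [0.0, 0.0, 1.0]]
{'xy': [398.3, 198.1], 'confidence': 0.61}Traceback (most recent call last):
  File "<stdin>", line 6, in <module>
IndexError: list index out of range
```

```bash
python3 - <<'E'
from h import *
c=camera('top');K=c['camera_matrix']
d=c['pose'][:3,:3]@np.linalg.inv(K)@np.array([400,196.5,1]);o=c['pose'][:3,3];p=o+d*((.122-o[2])/d[2])
s=p-Rs(60)@np.array([-.03,0,.122]);print(p,s)
m,n=mouth(s[0],s[1],60);print(n)
go(p+n*.20,frame(150,n))
P=np.load('top.npz')['P'];col=np.load('top.npz')['color'].astype(int)
k=(np.abs(P[...,0]-.6)<.15)&(np.abs(P[...,1]+.15)<.15)&(np.abs(P[...,2]-.01)<.008)&(col.min(-1)>180)
print(k.sum(),cv2.minAreaRect((P[k][:,:2]*1000).astype(np.float32)))
E
```

```text
[ 0.54877576 -0.23648606  0.122     ] [ 5.63775765e-01 -2.10505296e-01  1.11022302e-16]
[-0.23473578 -0.4065743   0.88294759]
move cm [ 33.76 -13.63  -6.73] deg [ -15.42   30.91 -123.95] rows 8.87786866585652 17.97080116082531
507 ((659.9080810546875, -76.64791870117188), (224.6388397216797, 190.5658416748047), 51.50531005859375)
```

>>> step_arm(series=[[33.8,-13.6,-6.7,-15.4,30.9,-124],[33.8,-13.6,-6.7,-15.4,30.9,-124],[33.8,-13.6,-6.7,-15.4,30.9,-124],[33.8,-13.6,-6.7,-15.4,30.9,-124],[33.8,-13.6,-6.7,-15.4,30.9,-124],[33.8,-13.6,-6.7,-15.4,30.9,-124],[33.8,-13.6,-6.7,-15.4,30.9,-124],[33.8,-13.6,-6.7,-15.4,30.9,-124],[33.8,-13.6,-6.7,-15.4,30.9,-124],[33.8,-13.6,-6.7,-15.4,30.9,-124]])

```text
time: 1.88
tool_pos: [0.5067, -0.313, 0.3011]
ee_rot: [2.072, 2.198, 0.472]
wrist_force: [-1.1, -0.2, 1.3]
width: 1.0
grip_force: 0.0
```

```bash
python3 - <<'E'
from h import *
print(observe()['qpos'].round(2))
m,n=mouth(.564,-.2105,60)
go(m+n*.20,frame(150,n))
E
```

```text
[-0.83  0.04  1.71  0.32  1.34 -0.96]
move cm [-0.47 -0.53  0.03] deg [ -6.58  13.6  -54.18] rows 0.17066900398207124 7.855546012332737
```

>>> step_arm(series=[[-0.5,-0.5,0,-6.6,13.6,-54.2],[-0.5,-0.5,0,-6.6,13.6,-54.2],[-0.5,-0.5,0,-6.6,13.6,-54.2],[-0.5,-0.5,0,-6.6,13.6,-54.2],[-0.5,-0.5,0,-6.6,13.6,-54.2],[-0.5,-0.5,0,-6.6,13.6,-54.2],[-0.5,-0.5,0,-6.6,13.6,-54.2],[-0.5,-0.5,0,-6.6,13.6,-54.2],[-0.5,-0.5,0,-6.6,13.6,-54.2],[-0.5,-0.5,0,-6.6,13.6,-54.2]])

```text
time: 2.72
tool_pos: [0.4979, -0.3232, 0.2959]
ee_rot: [0.784, 2.831, 0.703]
wrist_force: [0.1, -0.9, -0.1]
width: 1.003
grip_force: 0.0
```

```bash
python3 - <<'E'
from h import *
print(observe()['qpos'].round(2))
c=camera('wrist');save(c,'w1');P=cloud(c);np.savez('w1.npz',P=P,color=c['color'],pose=c['pose'])
m,n=mouth(.564,-.2105,60)
Q=(P-m)@n
# height histogram over rim plane
v=np.isfinite(Q)&(c['z_map']>0)
h,e=np.histogram(Q[v],np.arange(-.03,.04,.002))
print([(round(a*1000),b) for a,b in zip(e,h)])
print(place_of(c,'tub_mid'),place_of(c,'stand'))
E
```

```text
[-0.92  0.18  1.6   0.44  1.56 -2.  ]
[(-30, np.int64(5366)), (-28, np.int64(1756)), (-26, np.int64(1153)), (-24, np.int64(1227)), (-22, np.int64(1404)), (-20, np.int64(1484)), (-18, np.int64(1493)), (-16, np.int64(1577)), (-14, np.int64(1583)), (-12, np.int64(1580)), (-10, np.int64(1659)), (-8, np.int64(1616)), (-6, np.int64(1799)), (-4, np.int64(1748)), (-2, np.int64(1877)), (0, np.int64(1935)), (2, np.int64(2045)), (4, np.int64(1994)), (6, np.int64(1931)), (8, np.int64(1892)), (10, np.int64(2537)), (12, np.int64(2190)), (14, np.int64(1580)), (16, np.int64(1148)), (18, np.int64(1134)), (20, np.int64(1048)), (22, np.int64(996)), (24, np.int64(994)), (26, np.int64(923)), (28, np.int64(869)), (30, np.int64(684)), (32, np.int64(343)), (34, np.int64(252)), (36, np.int64(401))]
[{'xy': [277.0, 184.7], 'confidence': 0.66}, {'xy': [254.7, 169.1], 'confidence': 0.57}] [{'xy': [253.3, 167.0], 'confidence': 0.91}]
```

View pics/w1.png

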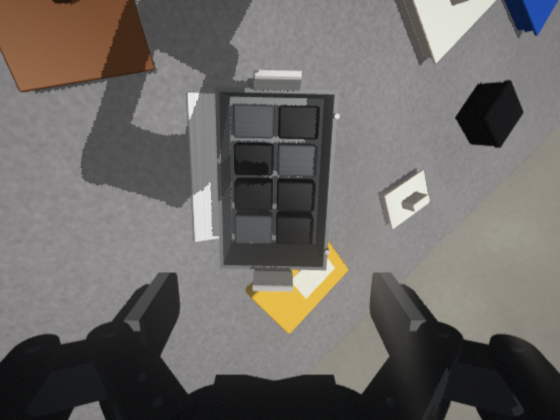

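The wrist view is square to the mouth. The tub spans cols 220–335 and rows 92–268, the clips are at (277,78) and (272,280), and the pins on the upper wall are at (336,116) and (327,250). Next I fit the rim.

```bash
cat > fit.py <<'E'
from h import *
import sys
from scipy.optimize import least_squares
def fit(P,sx=.564,sy=-.2105,yaw=60.,d=0.,verb=True):
  for it in range(6):
    m,n=mouth(sx,sy,yaw);m=m+n*d
    e1=frame(yaw,-n)[:,0];e2=np.cross(n,e1)
    q=(P.reshape(-1,3)-m);a,b,h=q@e1,q@e2,q@n
    # rim top: robust max of height along each wall
    tops={}
    for nm,k,c in [('lo',(a<-45)&(a>-68)&(abs(b)<75),b),('up',(a>45)&(a<68)&(abs(b)<60),b),('+y',(b>80)&(b<100)&(abs(a)>27)&(abs(a)<50),a),('-y',(b<-80)&(b>-100)&(abs(a)>27)&(abs(a)<50),a)] if 0 else \
      [('lo',(a<-.045)&(a>-.068)&(abs(b)<.075),b),('up',(a>.045)&(a<.068)&(abs(b)<.06),b),('+y',(b>.08)&(b<.104)&(abs(a)>.027)&(abs(a)<.05),a),('-y',(b<-.08)&(b>-.104)&(abs(a)>.027)&(abs(a)<.05),a)]:
      k=k&(abs(h)<.02); bins=(c[k]/.004).round()
      hh=[np.percentile(h[k][bins==i],95) for i in np.unique(bins) if (bins==i).sum()>4]
      t=np.median(hh); r=k&(abs(h-t)<.003)
      o=a if nm in('lo','up') else b
      # outer/inner edges of rim
      tops[nm]=(t,np.percentile(o[r],5),np.percentile(o[r],95),c[r],o[r])
    if verb: print({k:np.round(np.array(v[:3])*1000,1).tolist() for k,v in tops.items()})
    t=np.mean([v[0] for v in tops.values()]); 
    ca=(tops['lo'][1]+tops['up'][2])/2; cb=(tops['-y'][1]+tops['+y'][2])/2
    dy=np.mean([np.polyfit(tops[k][3],tops[k][4],1)[0] for k in('lo','up')])
    yaw+=np.degrees(-dy)*.9 ; d+=t-.001
    e1h=Rs(yaw)[:,0]; sh=e1h*ca/np.cos(np.radians(28))*.8+Rs(yaw)[:,1]*cb*.8
    d-=0; sx+=sh[0];sy+=sh[1]
    # moving along slope by horizontal move changes normal offset
    d-= -np.sin(np.radians(28))*ca/np.cos(np.radians(28))*.8
    if verb: print(round(sx,4),round(sy,4),round(yaw,2),round(d,4),'dy',round(dy,4))
  return sx,sy,yaw,d
E
python3 - <<'E'
from fit import *
z=np.load('w1.npz');fit(z['P'])
E
```

```text
{'lo': [13.2, -67.3, -61.2], 'up': [13.1, 45.9, 52.2], '+y': [11.6, 93.6, 100.2], '-y': [14.6, -89.9, -83.0]}
0.5569 -0.2142 58.16 0.0089 dy 0.0357
{'lo': [1.1, -60.5, -56.4], 'up': [1.1, 53.3, 57.3], '+y': [0.9, 89.3, 93.7], '-y': [1.3, -94.3, -89.8]}
0.5563 -0.2155 57.7 0.0083 dy 0.0089
{'lo': [0.9, -59.1, -55.3], 'up': [1.0, 54.6, 58.4], '+y': [1.2, 89.6, 93.4], '-y': [0.8, -94.3, -90.0]}
0.5564 -0.216 57.59 0.0081 dy 0.0022
{'lo': [0.9, -58.8, -55.0], 'up': [1.0, 54.9, 58.7], '+y': [1.3, 89.9, 93.7], '-y': [0.8, -94.0, -89.7]}
0.5565 -0.2161 57.57 0.0081 dy 0.0003
{'lo': [0.9, -58.8, -55.0], 'up': [1.0, 55.0, 58.8], '+y': [1.3, 90.0, 93.8], '-y': [0.7, -93.9, -89.7]}
0.5565 -0.2161 57.57 0.0081 dy 0.0
{'lo': [0.9, -58.8, -55.0], 'up': [1.0, 55.0, 58.8], '+y': [1.3, 90.0, 93.8], '-y': [0.7, -93.8, -89.6]}
0.5565 -0.2161 57.57 0.0081 dy 0.0
```

```bash
python3 - <<'E'
from h import *
go([.514,.208,.25],frame(98.4,[0,0,1]))
E
```

```text
move cm [25.74 38.83 25.88] deg [ 25.78 -12.63  49.7 ] rows 12.781162938880971 8.016859729487194
```

>>> step_arm(series=[[25.7,38.8,25.9,25.8,-12.6,49.7],[25.7,38.8,25.9,25.8,-12.6,49.7],[25.7,38.8,25.9,25.8,-12.6,49.7],[25.7,38.8,25.9,25.8,-12.6,49.7],[25.7,38.8,25.9,25.8,-12.6,49.7],[25.7,38.8,25.9,25.8,-12.6,49.7],[25.7,38.8,25.9,25.8,-12.6,49.7],[25.7,38.8,25.9,25.8,-12.6,49.7],[25.7,38.8,25.9,25.8,-12.6,49.7],[25.7,38.8,25.9,25.8,-12.6,49.7]])

```text
time: 3.7
tool_pos: [0.5096, 0.0342, 0.2657]
ee_rot: [2.055, 2.372, -0.0]
wrist_force: [0.6, 0.2, -0.6]
width: 1.0
grip_force: 0.0
```

```bash
python3 - <<'E'
from h import *
go([.514,.208,.25],frame(98.4,[0,0,1]))
E
```

```text
move cm [17.14  2.91  1.53] deg [ 0.09  0.13 -0.22] rows 4.185697215737801 0.038088738850881404
```

>>> step_arm(series=[[17.1,2.9,1.5,0,0,0],[17.1,2.9,1.5,0,0,0],[17.1,2.9,1.5,0,0,0],[17.1,2.9,1.5,0,0,0],[17.1,2.9,1.5,0,0,0],[17.1,2.9,1.5,0,0,0],[17.1,2.9,1.5,0,0,0]])

```text
time: 4.28
tool_pos: [0.5124, 0.2063, 0.2498]
ee_rot: [2.05, 2.38, -0.001]
wrist_force: [-0.3, -0.3, 0.6]
width: 0.994
grip_force: 0.0
```

```bash
python3 - <<'E'
from h import *
c=camera('wrist');P=cloud(c);col=c['color'].astype(int)
x,y,z=P[...,0],P[...,1],P[...,2]
near=(np.abs(x-.515)<.1)&(np.abs(y-.207)<.14)&(col.min(-1)>90)
m=near&(z>.033)&(z<.046)
r=cv2.minAreaRect((P[m][:,:2]*1000).astype(np.float32));print(r,np.median(z[m]),m.sum())
b=near&(np.abs(z-.069)<.006);r=cv2.minAreaRect((P[b][:,:2]*1000).astype(np.float32));print(r,np.median(z[b]),b.sum())
go([.515,.208,.042],frame(98.4,[0,0,1]))
E
```

```text
((512.5549926757812, 208.2685089111328), (122.23368072509766, 190.44656372070312), 8.477598190307617) 0.038614119291667526 18057
((512.8128662109375, 208.74783325195312), (15.487325668334961, 62.28590393066406), 8.24014663696289) 0.06838886503954211 945
move cm [ 0.23  0.26 20.79] deg [0.01 0.03 0.06] rows 4.987060826500288 0.008651602217692159
```

>>> step_arm(series=[[0.2,0,19,0,0,0],[0.2,0,19,0,0,0],[0.2,0,19,0,0,0],[0.2,0,19,0,0,0],[0.2,0,19,0,0,0],[0.2,0,20.8,0,0,0],[0.2,0,20.8,0,0,0],[0.2,0,20.8,0,0,0]])

```text
time: 5.0
tool_pos: [0.512, 0.2065, 0.0412]
ee_rot: [-2.053, -2.376, 0.003]
wrist_force: [-0.4, 0.5, -0.1]
width: 1.003
grip_force: 0.0
```

>>> step_arm(series=[[0,0,0,0,0,0],[0,0,0,0,0,0],[0,0,0,0,0,0],[0,0,0,0,0,0],[0,0,0,0,0,0],[0,0,0,0,0,0],[0,0,0,0,0,0],[0,0,0,0,0,0]], gripper=1)

```text
time: 5.67
tool_pos: [0.5132, 0.2087, 0.0426]
ee_rot: [2.05, 2.38, 0.002]
wrist_force: [0.1, -0.0, 6.1]
width: 0.176
grip_force: 59.8
```

>>> step_arm(series=[[0,0,-1,0,0,0],[0,0,-3,0,0,0],[0,0,-7,0,0,0],[0,0,-11,0,0,0],[0,0,-15,0,0,0],[0,0,-19,0,0,0],[0,0,-22,0,0,0],[0,0,-22,0,0,0]])

```text
time: 6.33
tool_pos: [0.5165, 0.2095, 0.2707]
ee_rot: [2.045, 2.374, 0.019]
wrist_force: [0.8, -0.4, -0.5]
width: 0.174
grip_force: 59.1
```

```bash
python3 - <<'E'
from h import *
c=camera('wrist');save(c,'w2');P=cloud(c);T=tool();q=(P-T[:3,3])@T[:3,:3]
# lid plate plane in the tool frame
k=(c['color'].min(-1)>110)&(c['z_map']<.25)&(c['z_map']>.05)&(q[...,0]>.02)&(np.abs(q[...,2])<.03)
A=np.c_[q[k][:,:2],np.ones(k.sum())];s=np.linalg.lstsq(A,q[k][:,2],rcond=None)[0]
print(k.sum(),s,np.degrees(s[:2]),np.percentile(q[k],[1,99],axis=0))
# target: pre-place 90mm over mouth along n
m,n=mouth(.5565,-.2161,57.57);m=m+n*.0085;print(m,n)
go(m+n*.13,frame(147.57,n)); print(observe()['wrist_force'])
E
```

```text
44665 [ 0.01704861 -0.00488534 -0.00122628] [ 0.97681315 -0.27990941] [[ 0.02098432 -0.05754747 -0.0018062 ]
 [ 0.09301307  0.05954104  0.00154936]]
[ 0.53827195 -0.2447896   0.12950505] [-0.25176296 -0.39625618  0.88294759]
move cm [-49.85  -8.41   2.1 ] deg [-25.73  12.12 -48.01] rows 12.133305480815553 7.793174794164687
[ 0.1340588   0.31297358 -1.88471515]
```

View pics/w2.png

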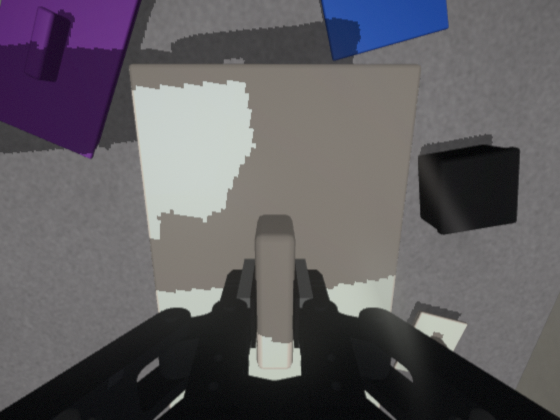

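The lid is gripped centrally: the plate's far edge is at row 65 (cols 132–418) and the bar is at (275,240). Moving over the tub.

```bash
python3 - <<'E'
from h import *
m,n=mouth(.5565,-.2161,57.57);m=m+n*.0085
go(m+n*.16,frame(147.57,n))
E
```

```text
move cm [-50.91  -9.31  -0.56] deg [-25.73  12.12 -48.01] rows 12.411298187299373 7.793174794164687
```

>>> step_arm(series=[[-2,-0.4,0,-3,1.4,-5.5],[-5,-0.9,0,-6,2.8,-11],[-9,-1.6,0,-9,4.2,-16.5],[-13,-2.4,-0.2,-12,5.6,-22],[-17,-3.1,-0.2,-15,7,-27.5],[-21,-3.8,-0.2,-18,8.4,-33],[-25,-4.6,-0.3,-21,9.8,-38.5],[-29,-5.3,-0.3,-23.5,11.1,-44],[-33,-6,-0.4,-25.7,12.1,-48],[-37,-6.8,-0.4,-25.7,12.1,-48]])

```text
time: 7.22
tool_pos: [0.5013, -0.0873, 0.2619]
ee_rot: [0.854, 2.819, 0.682]
wrist_force: [1.0, 0.1, -1.4]
width: 0.174
grip_force: 59.3
```

```bash
python3 - <<'E'
from h import *
m,n=mouth(.5565,-.2161,57.57);m=m+n*.0085
go(m+n*.16,frame(147.57,n))
print(observe()['qpos'].round(2))
E
```

```text
move cm [-11.89 -16.1   -9.39] deg [-1.1  -0.37 -1.39] rows 5.302024490078673 0.2527244864441372
[-0.59 -0.11  1.96  0.48  1.34 -1.7 ]
```

>>> step_arm(series=[[-2,-2,-3,0,0,-0.5],[-4.5,-4.5,-6,-0.5,0,-1],[-7,-7.5,-9.4,-1,-0.3,-1.4],[-9.5,-11,-9.4,-1.1,-0.4,-1.4],[-11.5,-14,-9.4,-1.1,-0.4,-1.4],[-11.9,-16.1,-9.4,-1.1,-0.4,-1.4],[-11.9,-16.1,-9.4,-1.1,-0.4,-1.4],[-11.9,-16.1,-9.4,-1.1,-0.4,-1.4],[-11.9,-16.1,-9.4,-1.1,-0.4,-1.4]])

```text
time: 7.97
tool_pos: [0.4984, -0.3067, 0.2719]
ee_rot: [0.823, 2.806, 0.7]
wrist_force: [0.4, -0.1, -1.2]
width: 0.177
grip_force: 59.4
```

```bash
cat > lid.py <<'E'
from h import *
M,N=mouth(.5565,-.2161,57.57);M=M+N*.0085
E1=frame(57.57,-N)[:,0];E2=np.cross(N,E1);B=np.stack([E1,E2,N],1)
def rel():
    T=tool();print('tcp in mouth mm',((T[:3,3]-M)@B*1000).round(1),'rot err deg',R.from_matrix(frame(147.57,N).T@T[:3,:3]).as_rotvec(degrees=True).round(2))
    f=observe();print('force in mouth',(f['wrist_force']@B).round(1),'t',f['time'])
E
python3 - <<'E'
from lid import *
rel();go(M+N*.16,frame(147.57,N))
c=camera('wrist');P=cloud(c);T=tool();q=(P-T[:3,3])@T[:3,:3]
k=(c['color'].min(-1)>80)&(c['z_map']<.25)&(c['z_map']>.05)&(q[...,0]>.035)&(np.abs(q[...,2])<.012)
A=np.c_[q[k][:,:2],np.ones(k.sum())];s=np.linalg.lstsq(A,q[k][:,2],rcond=None)[0]
print('plane',s[2]*1000,np.degrees(s[:2]))
print(cv2.minAreaRect((q[k][:,:2]*1000).astype(np.float32)))
print(place_of(c,'lid_bar'))
for x0 in (.045,.065,.085):
    j=k&(abs(q[...,0]-x0)<.003);print(x0,(np.percentile(q[j][:,1],[.5,99.5])*1000).round(1))
print('far x',np.percentile(q[k&(abs(q[...,1])<.05)][:,0],99.8))
E
```

```text
tcp in mouth mm [  1.8   0.5 160.3] rot err deg [ 0.01 -0.06  0.26]
force in mouth [-0.5 -0.4 -1.1] t 7.9667
move cm [-0.05 -0.18  0.03] deg [-0.01  0.06 -0.26] rows 0.04621420057419986 0.03719900746430605
plane 4.4267991148173165 [-0.01265377  0.00769669]
((65.64785766601562, -0.8986244201660156), (61.303466796875, 122.08738708496094), 0.020225046202540398)
[{'xy': [273.4, 309.9], 'confidence': 0.92}]
0.045 [-60.5  58.7]
0.065 [-60.7  58.9]
0.085 [-60.4  58.9]
far x 0.09558041418651946
```

>>> step_arm(series=[[0,-0.1,2,0,0,0],[0,-0.1,5,0,0,0],[0,-0.1,8,0,0,0],[0,-0.1,10,0,0,0],[0,-0.1,11,0,0,0],[0,-0.1,11,0,0,0],[0,-0.1,11,0,0,0]])

```text
time: 8.65
tool_pos: [0.5272, -0.265, 0.177]
ee_rot: [0.819, 2.804, 0.694]
wrist_force: [-0.2, -0.0, -1.5]
width: 0.173
grip_force: 59.2
```

```bash
python3 - <<'E'
from lid import *
rel();go(M+N*.033+E1*.0009,frame(147.57,N))
E
```

```text
tcp in mouth mm [ 2.  -1.5 52.7] rot err deg [ 0.12 -0.28  0.04]
force in mouth [-0.8  0.2 -1.3] t 8.65
move cm [ 0.16 -0.11  1.97] deg [-0.12  0.28 -0.04] rows 0.47515224221894053 0.04260231718275954
```

```bash
cat >> lid.py <<'E'
def avg(k=5):
    a=[]
    for i in range(k): camera('wrist');T=tool();a.append(np.r_[(T[:3,3]-M)@B*1000,R.from_matrix(frame(147.57,N).T@T[:3,:3]).as_rotvec(degrees=True),observe()['wrist_force']@B])
    a=np.array(a);print('mean',a.mean(0).round(2),'sd',a.std(0).round(2),'t',observe()['time'])
E
python3 -c "
from lid import *
avg()"
```

```text
mean [ 1.520e+00 -2.770e+00  5.447e+01  1.600e-01 -4.700e-01  5.000e-02
 -1.060e+00 -9.000e-02 -1.810e+00] sd [0.24 0.2  0.28 0.01 0.03 0.02 0.37 0.76 0.6 ] t 8.9
```

>>> step_arm(series=[[0.28,-0.06,0.5,-0.1,0.4,0],[0.28,-0.06,1,-0.1,0.4,0],[0.28,-0.06,1.5,-0.1,0.4,0],[0.28,-0.06,1.9,-0.1,0.4,0],[0.28,-0.06,1.9,-0.1,0.4,0]])

```text
time: 9.32
tool_pos: [0.5289, -0.2565, 0.1581]
ee_rot: [0.82, 2.809, 0.702]
wrist_force: [0.2, -0.4, -1.8]
width: 0.173
grip_force: 59.4
```

```bash
python3 -c "
from lid import *
avg(4)"
```

```text
mean [ 0.38  1.47 33.06  0.    0.16  0.14 -1.36 -0.05 -2.16] sd [0.03 0.09 0.24 0.   0.01 0.01 0.37 0.21 0.62] t 9.5167
```

>>> step_arm(series=[[-0.12,0.04,0.15,0,-0.1,-0.1],[-0.12,0.04,0.3,0,-0.1,-0.1],[-0.12,0.04,0.45,0,-0.1,-0.1],[-0.12,0.04,0.6,0,-0.1,-0.1],[-0.12,0.04,0.6,0,-0.1,-0.1],[-0.12,0.04,0.6,0,-0.1,-0.1]])

```text
time: 10.02
tool_pos: [0.5318, -0.2553, 0.1543]
ee_rot: [0.817, 2.807, 0.7]
wrist_force: [-0.7, -0.1, -0.4]
width: 0.177
grip_force: 59.7
```

```bash
python3 -c "
from lid import *
avg(3)"
```

```text
mean [ 7.900e-01 -1.100e-01  2.767e+01  2.000e-02 -1.000e-02  3.000e-02
 -7.000e-01  2.000e-02  6.000e-02] sd [0.01 0.01 0.01 0.   0.   0.   0.44 0.57 0.09] t 10.1667
```

>>> step_arm(series=[[0,0,0.1,0,0,0],[0,0,0.2,0,0,0],[0,0,0.3,0,0,0],[0,0,0.4,0,0,0],[0,0,0.4,0,0,0]])

```text
time: 10.58
tool_pos: [0.5333, -0.2548, 0.1522]
ee_rot: [0.817, 2.806, 0.697]
wrist_force: [-4.6, -2.8, 6.3]
width: 0.175
grip_force: 60.9
```

```bash
python3 -c "
from lid import *
avg(2)"
```

```text
mean [ 8.10e-01 -1.18e+00  2.53e+01  6.00e-02 -1.50e-01 -1.00e-02 -9.60e-01
  2.32e+00  7.63e+00] sd [0.01 0.02 0.01 0.   0.   0.   0.09 0.32 0.18] t 10.6833
```

>>> step_arm(series=[[0.1,0,0.1,0,0.1,0],[0.1,0,0.2,0,0.1,0],[0.1,0,0.3,0,0.1,0],[0.1,0,0.4,0,0.1,0],[0.1,0,0.5,0,0.1,0],[0.1,0,0.5,0,0.1,0]])

```text
time: 11.18
tool_pos: [0.5339, -0.2538, 0.1501]
ee_rot: [0.815, 2.807, 0.695]
wrist_force: [-9.6, -4.6, 14.3]
width: 0.178
grip_force: 62.2
```

```bash
python3 -c "
from lid import *
avg(2)"
```

```text
mean [ 0.89 -1.17 22.9   0.13 -0.16 -0.09 -0.9   6.   16.81] sd [0.   0.   0.01 0.   0.   0.   0.58 0.15 0.16] t 11.2833
```

>>> step_arm(series=[[0.2,0,0.1,0,0.2,0.1],[0.3,0,0.2,0,0.2,0.1],[0.3,0,0.3,0,0.2,0.1],[0.3,0,0.4,0,0.2,0.1],[0.3,0,0.5,0,0.2,0.1],[0.3,0,0.5,0,0.2,0.1]])

```text
time: 11.78
tool_pos: [0.5345, -0.2528, 0.1481]
ee_rot: [0.816, 2.805, 0.691]
wrist_force: [-9.2, -9.1, 19.1]
width: 0.18
grip_force: 63.0
```

```bash
python3 -c "
from lid import *
avg(2)"
```

```text
mean [ 0.97 -1.16 20.54  0.21 -0.34 -0.08 -1.65  3.01 22.28] sd [0.   0.02 0.01 0.   0.   0.   0.47 0.09 0.25] t 11.8833
```

```bash
cat >> lid.py <<'E'
def plane(n0=None):
    c=camera('wrist');P=cloud(c);T=tool();q=(P-T[:3,3])@T[:3,:3];g=(P-M)@B
    k=(c['color'].min(-1)>80)&(c['z_map']<.25)&(c['z_map']>.05)&(q[...,0]>.035)&(q[...,0]<.094)&(np.abs(q[...,1])<.056)&(np.abs(q[...,2])<.02)
    for nm,X,o in(('tool',q,2),('mouth',g,2)):
        A=np.c_[X[k][:,:2],np.ones(k.sum())];s=np.linalg.lstsq(A,X[k][:,2],rcond=None)[0]
        print(nm,'plate z at centre mm',round(s[2]*1000,2),'at far end',round((s[2]+.066*s[0 if nm=='tool' else 1])*1000,2),'slopes deg',np.degrees(s[:2]).round(2),k.sum())
    return c
E
python3 -c "
from lid import *
save(plane(),'w3')"
```

```text
tool plate z at centre mm 3.75 at far end 4.06 slopes deg [0.27 0.01] 35191
mouth plate z at centre mm 16.8 at far end 16.09 slopes deg [-0.22 -0.62] 35191
```

View pics/w3.png

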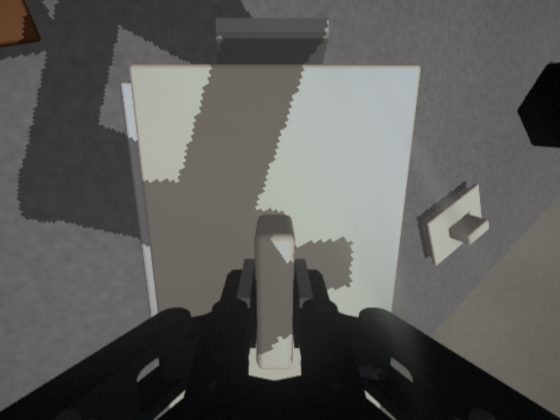

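The lid is at (275,190), square in the mouth, with the +y clip pushed outward at (272,40). Its plate is about 11 mm from home. I continue in small steps.

>>> step_arm(series=[[0.1,0,0.1,0,0.4,0.1],[0.1,0,0.2,-0.1,0.4,0.1],[0.1,0,0.3,-0.1,0.4,0.1],[0.1,0,0.4,-0.1,0.4,0.1],[0.1,0,0.4,-0.1,0.4,0.1]])

```text
time: 12.35
tool_pos: [0.5334, -0.2483, 0.1422]
ee_rot: [0.818, 2.813, 0.704]
wrist_force: [-6.0, -5.4, 12.2]
width: 0.178
grip_force: 62.2
```

```bash
python3 -c "
from lid import *
avg(2);plane()"
```

```text
mean [ 1.010e+00  2.210e+00  1.380e+01  1.000e-02  3.600e-01  1.000e-01
 -8.200e-01  2.890e+00  1.463e+01] sd [0.   0.02 0.01 0.   0.   0.   0.8  0.2  0.52] t 12.45
tool plate z at centre mm 3.58 at far end 7.16 slopes deg [ 3.11 -0.06] 32799
mouth plate z at centre mm 10.32 at far end 7.16 slopes deg [ 0.04 -2.74] 32799
```

>>> step_arm(series=[[-0.05,0,0.1,0,0,0],[-0.1,0,0.2,0,0,0],[-0.15,0,0.3,0,0,0],[-0.15,0,0.4,0,0,0],[-0.15,0,0.4,0,0,0]])

```text
time: 12.92
tool_pos: [0.5352, -0.2469, 0.1382]
ee_rot: [0.818, 2.815, 0.706]
wrist_force: [-5.5, -5.3, 13.1]
width: 0.177
grip_force: 62.4
```

```bash
python3 -c "
from lid import *
avg(2);plane()"
```

```text
mean [ 1.09  1.47  9.32 -0.02  0.49  0.09 -1.13  2.16 14.96] sd [0.   0.01 0.01 0.   0.   0.   0.34 0.43 0.3 ] t 13.0167
tool plate z at centre mm 3.47 at far end 3.98 slopes deg [ 0.45 -0.03] 34259
mouth plate z at centre mm 5.84 at far end 5.89 slopes deg [0.05 0.04] 34259
```

>>> step_arm(series=[[0,0,0.1,0,0,0],[0,0,0.2,0,0,0],[0,0,0.2,0,0,0]])

```text
time: 13.32
tool_pos: [0.5352, -0.2469, 0.1382]
ee_rot: [0.816, 2.816, 0.705]
wrist_force: [-12.6, -6.7, 20.2]
width: 0.176
grip_force: 63.7
```

```bash
python3 -c "
from lid import *
avg(2);plane()"
```

```text
mean [ 1.090e+00  1.470e+00  9.270e+00  2.000e-02  5.200e-01  4.000e-02
 -1.290e+00  6.710e+00  2.354e+01] sd [0.   0.01 0.01 0.   0.   0.   0.24 0.64 0.26] t 13.4167
tool plate z at centre mm 3.46 at far end 3.98 slopes deg [ 0.45 -0.05] 34302
mouth plate z at centre mm 5.82 at far end 5.89 slopes deg [0.03 0.06] 34302
```

Hard stop: 9 N more force moved the plate no further, and it lies flat at rim level. I relieve the force, release, and look.

>>> step_arm(series=[[0,0,-0.2,0,0,0],[0,0,-0.4,0,0,0],[0,0,-0.45,0,0,0]])

```text
time: 13.72
tool_pos: [0.5351, -0.2469, 0.1384]
ee_rot: [0.82, 2.813, 0.706]
wrist_force: [2.0, -4.2, 3.5]
width: 0.176
grip_force: 60.9
```

>>> step_arm(series=[[0,0,0,0,0,0],[0,0,0,0,0,0],[0,0,0,0,0,0],[0,0,0,0,0,0],[0,0,0,0,0,0],[0,0,0,0,0,0],[0,0,0,0,0,0]], gripper=-1)

```text
time: 14.3
tool_pos: [0.5334, -0.2451, 0.1366]
ee_rot: [0.821, 2.817, 0.711]
wrist_force: [0.5, 0.1, -0.5]
width: 0.993
grip_force: 0.0
```

>>> step_arm(series=[[0,0,-2,0,0,0],[0,0,-5,0,0,0],[0,0,-9,0,0,0],[0,0,-13,0,0,0],[0,0,-16,0,0,0],[0,0,-18,0,0,0],[0,0,-18,0,0,0],[0,0,-18,0,0,0]])

```text
time: 14.97
tool_pos: [0.4902, -0.319, 0.2968]
ee_rot: [0.821, 2.815, 0.707]
wrist_force: [0.1, -0.2, -0.5]
width: 1.004
grip_force: 0.0
```

```bash
python3 - <<'E'
from lid import *
avg(2)
c=camera('wrist');P=cloud(c);g=(P-M)@B
k=(np.abs(g[...,2]-.006)<.015)&(np.abs(g[...,0])<.055)&(np.abs(g[...,1])<.09)&((np.abs(g[...,0])>.015)|(np.abs(g[...,1])>.04))&(c['z_map']>0)
A=np.c_[g[k][:,:2],np.ones(k.sum())];s=np.linalg.lstsq(A,g[k][:,2],rcond=None)[0]
print('plate',s[2]*1000,'ends',(s[2]+.066*s[1])*1000,(s[2]-.066*s[1])*1000,'slopes',np.degrees(s[:2]))
for sg in(1,-1):
    j=(np.abs(g[...,0])<.018)&(sg*g[...,1]>.085)&(sg*g[...,1]<.125)&(g[...,2]>.009)&(g[...,2]<.05)
    print('clip',sg,j.sum(),'out',(np.percentile(sg*g[j][:,1],[1,10,50,99])*1000).round(1),'h',(np.percentile(g[j][:,2],[1,50,99])*1000).round(1))
im=c['color'][:,:,::-1];cv2.imwrite('pics/w4.png',cv2.resize(im[40:320,170:450],(600,600)))
E
```

```text
mean [ 2.5000e-01  2.0300e+00  1.8663e+02 -1.2000e-01  8.2000e-01  2.8000e-01
 -2.5000e-01 -0.0000e+00 -6.8000e-01] sd [0.02 0.3  0.62 0.02 0.06 0.01 0.55 0.53 0.4 ] t 15.0667
plate 5.794509554329709 ends 5.844246084801908 5.744773023857509 slopes [0.02672539 0.04317717]
clip 1 746 out [ 91.9  93.5  98.7 105.9] h [ 9.3 24.8 27.6]
clip -1 666 out [ 92.   93.4  97.4 106. ] h [ 9.6 21.5 27.5]
```

View pics/w4.png

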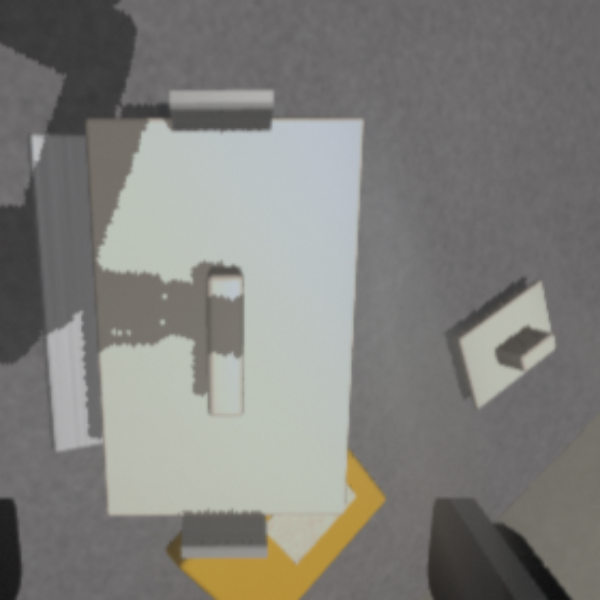

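The lid lies flat on the rim, 5.74 and 5.84 mm at its two ends. Both clip noses, at (220,118) and (225,525) in the crop, stand 92 mm out over the plate edge, so both are shut. The lid is released and the gripper is clear.

```bash
python3 -c "
from plant import *
print(hand_in())"
```

```text
the job is handed in; nothing more can be done
None
```

The large lid is fully home on the grey stock tub with both clips shut and is released; I never touched the small lid, black box or yellow packet, and the job was handed in at about 15 s.

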